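# Square a bound book into the corner of a binder's board

### The job

Square the bound book up in the corner of the board so that it can dry true: push it flat along the board until its spine lies flush along the long fence and its end is against the short end stop, and push the loose wooden block up snug and square against its other end. Only push, with the fingertips or the outside of the fingers: do not pinch, lift or tip the book or the block, and leave the jar, the brass weight and the brush where they are.

Things in the scene. Friction and masses are not known exactly. Their poses are not given: they have to be found in the camera images.
- board: White squaring board fixed to the table, 270 (its x) x 460 (its y) mm and 14 mm thick, with a dark wooden fence along its far long edge. Origin: centre of its underside, on the table (z = 0). x points across the board to the fence (away from the robot), y along the fence, z up; yaw within 8 degrees.
- fence_mid (a point): Middle of the long fence's inner face, at the height of the board's top (14 mm above the table); same axes as the board. The fence is 25 mm thick, 28 mm high above the board, as long as the board; its face is x = 0 here, the free board on the -x side.
- stop: Short end stop, a dark wooden bar fixed on the board at right angles to the fence and reaching up to it: 110 (x) x 20 (y) x 28 mm high. Origin: centre of its underside, on the board's top; same axes as the board. It may be at the left (+y) or the right (-y) end of the board; the wooden block is always at the other end.
- book: Loose hardback book lying flat on the board, 110 (x, fore edge to spine) x 150 (y, along the spine) x 32 mm thick, about 0.4 kg; brown card covers and a dark red spine. Origin: centre of its underside; +x points to the spine. Starts between stop and block, spine towards the fence and 40 to 70 mm short of it, up to 12 degrees askew.
- book_spine (a point): Middle of the book's spine face, at the height of its underside (55 mm from the book's origin along its x).
- jar: Glue jar with a white cap, 56 mm wide, 75 mm tall, standing on the table beside one end of the board; to be left alone. Origin: centre of its underside.
- weight: Brass pressing weight with a knob, 60 mm wide, 70 mm tall, standing on the table beside the other end of the board; to be left alone. Origin: centre of its underside.
- brush: Glue brush, 200 mm long, lying on the table beyond the fence, roughly along it; to be left alone. Origin: underside, near its middle.
- block: Loose pale wooden block, 100 (x) x 90 (y) x 40 mm high, about 0.27 kg, lying on the board at the other end from the stop, its centre about 55 mm from the fence's face and up to 5 degrees from square. Origin: centre of its underside; its 100 mm side (x) runs across the board, its 90 mm side (y) along the fence.
Things that resemble listed ones, but are neither listed nor needed, are in the scene too. There is more than one size of the book; the one meant has the size given above. Leave any grey or purple look-alike of the block alone.

How it is judged (in metres and radians):
At the end, for the whole second after the job is handed in: At rest and flat on the board: spine middle within 4 mm of the fence and within 0.03 rad of parallel to it; book's end within 4 mm of the stop; block's face within 5 mm of the book's other end, within 0.06 rad of square to it, centres within 60 mm across the board (x of book_spine in the frame of fence_mid above -0.004 m and angle between the y axis of book and the y axis of fence_mid, either way round below 0.03 rad and y of book in the frame of stop between -0.089 and 0.089 m and y of block in the frame of book between -0.125 and 0.125 m and x of block in the frame of book between -0.06 and 0.06 m and angle between the y axis of block and the y axis of book, either way round below 0.06 rad and z of each of book, block in the frame of fence_mid below 0.004 m and linear speed of each of book, block below 0.01 m/s); the robot touches nothing.
It fails at once if the book is lifted off the board or tipped (z of book in the frame of fence_mid above 0.01 m or angle between book's own z axis and vertical above 0.15 rad).
It fails at once if the block is lifted off the board or tipped (z of block in the frame of fence_mid above 0.01 m or angle between block's own z axis and vertical above 0.15 rad).
It fails at once if the jar is disturbed (moved more than 20 mm) (distance of jar from where it was at the start of the episode above 0.02 m).
It fails at once if the weight is disturbed (moved more than 20 mm) (distance of weight from where it was at the start of the episode above 0.02 m).
It fails at once if the brush is disturbed (moved more than 20 mm) (distance of brush from where it was at the start of the episode above 0.02 m).
It also fails if it takes over 54 s, if anything falls off the work surface, if the arm or the gripper's body presses on something with over 40 N, if the wrist force passes 120 N, or if a joint passes its speed limit or range.

### The arm

A 7-joint arm with a two-finger parallel gripper is mounted at the origin on the work surface. World frame = base frame: x ahead of the robot, y to its left, z up, the work surface at z = 0. Lengths are in mm, angles in rad, forces in N, time in s.
With the tool pointing down it reaches from about 400 to 875 mm from the base axis. Payload 19.3 kg.
Tool frame: the origin (TCP) lies at the very end of the fingers, on their centre line; the grasp point (between the pads) lies 19 mm behind it (grip_point_offset is the z of the grasp point in the tool frame, in mm); z points along the fingers, y is the line along which they close (so a half turn about z gives the same grasp; the last joint's range is limited). The gripper opens to 85 mm and grips with 20 to 120 N. Pads are 22 mm wide; open, the fingers measure 114 mm over their backs; the gripper's body (76 mm by 85 mm) begins 54 mm behind the grasp point. The pads swing forward as they close: fully open they stand 13 mm farther back than shut.
Start: joints at [1.258, 0.521, -0.036, 1.599, 0.021, 1.021, -0.113], TCP at [150.235, -606.666, 231.291] pointing down, gripper open.
Joint ranges: [-2.91, 2.91], [-0.3, 2.13], [-1.5, 1.42], [0.17, 2.43], [-1.26, 4.41], [0.16, 1.93], [-2.52, 2.52]. Speed limits (rad/s): [1.89, 1.89, 2.39, 2.39, 3.01, 3.01, 3.01].

### API

Orientations are given as a 3x3 rotation matrix whose columns are the frame's x, y, z axes.
In Python, from workcell import movep, movel, goto_joints, open_gripper, clamp, wait, inverse_kinematics, read_state, camera, PlanningError, finish_job, grip_point_offset gives the robot as it stands. Calls block until the motion is done:
- movep(position, orientation): joint-space move of the TCP to a pose.
- movel(position, frame=None, max_speed=150, guard=None): straight line of the TCP; frame=None keeps the orientation; max_speed is the mean speed in mm/s. With guard (N) it stops when the force on the tool has changed by that much, and returns True; else False.
- goto_joints(angles): joint-space move.
- open_gripper() and clamp(): open the fingers fully, or close them until they stop; the grip force is fixed at half the most.
- wait(seconds).
- inverse_kinematics(position, orientation): joint angles nearest the present ones, or None.
- read_state(): the state.
- camera(name): name is "scene" or "top" or "wrist"; returns a dict with "image" (420x560x3 uint8, blue, green, red), "range_z" (420x560 float32, mm along the optical axis (not along the pixel's ray), 0 where there is no reading), "fx", "fy", "cx", "cy" (pixels), "cam_to_world" (4x4, takes a point from camera to world coordinates). Camera axes: x right, y up, looking along -z (the intrinsics and any distortion apply to the point x, -y, -z); pixel columns grow to the right and rows downward; lengths in mm; the calibration is good to about 2 mm. A picture is of the moment at which its call begins.
A pose or a line that the arm cannot do raises PlanningError and nothing moves.
- finish_job(): hands the job in; it is judged then, once.
The state is a dict: "time": time; "qpos": joint angles; "qvel": joint speeds; "joint_efforts": joint torques, N m; "eef_pos": TCP position; "tool_rot": TCP orientation; "ft_force": force on the tool from outside, world axes, zero at the start; "torque": the same for the moment, N m; "finger_gap": finger opening in mm; "gripper_force": force on a finger pad.
Only numpy, scipy, OpenCV 4.12 (cv2) and the standard library are available. Lean on these libraries where they do the work, as an engineer would, in place of code of your own. Each camera call takes 0.05 s, during which the arm holds its last target. There are 200 camera calls.

## Working session

There is one attempt and no reset: what is moved stays moved. The work goes in short steps, each a Python script; the robot and the scene stay as the last script left them, time stands still between calls to the robot, and variables do not carry over. Pictures are saved under pics/ and viewed, at most 10 in all, crops included, and the job is handed in when it is done.

```bash
mkdir -p pics
cat > h.py <<'E'
import numpy as np, cv2
from workcell import *
def cloud(c):
    z=c["range_z"].astype(float); v,u=np.mgrid[:z.shape[0],:z.shape[1]]
    P=np.stack([(u-c["cx"])/c["fx"]*z,-(v-c["cy"])/c["fy"]*z,-z],-1)
    M=np.array(c["cam_to_world"]); W=P@M[:3,:3].T+M[:3,3]; W[z==0]=np.nan; return W
E
python3 - <<'E'
from h import *
for n in("top","scene"):
    c=camera(n); cv2.imwrite(f"pics/{n}0.png",c["image"]); np.savez(f"pics/{n}0.npz",**c)
    print(n,np.array(c["cam_to_world"]).round(2).tolist(),c["fx"],c["cx"],c["cy"],[k for k in c])
s=read_state();print(s["time"],s["tool_rot"],s["finger_gap"])
E
```

```text
top [[0.01, 0.98, -0.18, 342.66], [-1.0, 0.0, -0.03, 24.61], [-0.03, 0.18, 0.98, 1134.84], [0.0, 0.0, 0.0, 1.0]] 406.300402437613 276.0319510647755 202.40713859628087 ['image', 'range_z', 'fx', 'fy', 'cx', 'cy', 'cam_to_world']
scene [[0.14, -0.65, 0.75, 1553.63], [0.99, 0.1, -0.09, -78.81], [-0.02, 0.76, 0.66, 955.18], [0.0, 0.0, 0.0, 1.0]] 532.14843911102 277.4469719894096 197.39056636757437 ['image', 'range_z', 'fx', 'fy', 'cx', 'cy', 'cam_to_world']
0.1 [[ 9.70661407e-01  2.40450262e-01 -3.23047334e-04]
 [ 2.40450465e-01 -9.70660938e-01  9.58241651e-04]
 [-8.31599721e-05 -1.00780507e-03 -9.99999489e-01]] 85.53037124178621
```

View pics/top0.png

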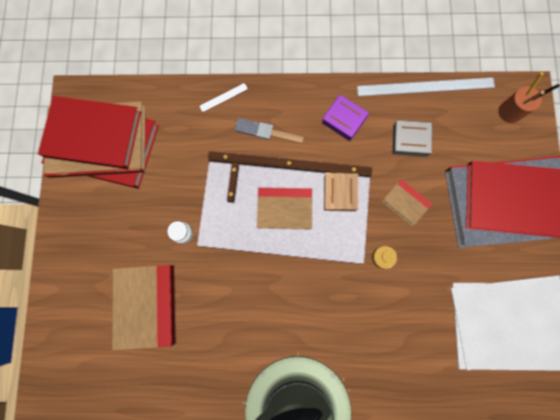

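View pics/scene0.png

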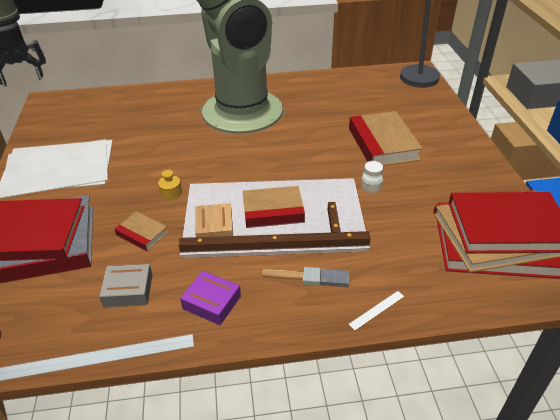

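The top view shows the board at px (285,210). The stop is at its left (+y) end (232,183), the book at (285,208), the block at (341,191), the jar at (179,232) and the weight at (385,257). The brush at (268,131) is beyond the fence.

```bash
cat >> h.py <<'E'
def rect(P):
    (cx,cy),(w,h),a=cv2.minAreaRect(P[:,:2].astype(np.float32)); 
    return np.round([cx,cy,w,h,a],1)
def objs(c):
    W=cloud(c); Z=W[...,2]; H=cv2.cvtColor(c["image"],cv2.COLOR_BGR2HSV)
    out={}
    roi=(W[...,0]>380)&(W[...,0]<720)&(abs(W[...,1])<270)
    for n,(a,b) in dict(board=(8,20),fs=(36,43.5),book=(43.5,49.5),block=(50,58),all=(36,60)).items():
        m=(roi&(Z>a)&(Z<b)).astype(np.uint8)
        k,l,st,ce=cv2.connectedComponentsWithStats(m)
        out[n]=[(int(st[i,4]),rect(W[l==i]).tolist(),round(float(np.median(Z[l==i])),1)) for i in range(1,k) if st[i,4]>60]
    return out
E
python3 - <<'E'
from h import *
for n in("top","scene"):
    c=dict(np.load(f"pics/{n}0.npz")); print(n)
    for k,v in objs(c).items(): print(k,v)
E
```

```text
top
board [(10030, [523.5, 35.4, 460.5, 241.7, 84.2], 12.7)]
fs [(1587, [599.3, 27.2, 459.0, 137.2, 84.2], 40.3), (171, [403.2, -233.6, 57.9, 44.3, 86.8], 40.2)]
book [(1612, [528.2, 34.3, 149.3, 110.7, 89.1], 45.4)]
block [(1088, [572.8, -119.8, 89.3, 100.5, 88.3], 52.9)]
all [(2955, [599.3, 27.2, 459.0, 137.2, 84.2], 42.6), (2215, [528.3, 34.0, 149.6, 111.0, 88.9], 44.8), (195, [403.2, -233.6, 57.9, 44.3, 86.8], 40.6)]
scene
board [(5666, [508.5, 38.2, 461.3, 220.8, 83.9], 15.1), (75, [416.7, -231.0, 28.7, 58.4, 4.0], 14.3), (932, [669.1, 22.0, 459.2, 17.2, 84.5], 14.2)]
fs [(110, [406.4, -232.3, 50.3, 58.9, 3.4], 41.2), (1393, [601.8, 28.5, 458.8, 140.9, 84.5], 41.7), (100, [581.0, 23.4, 123.9, 13.0, 88.0], 39.9)]
book [(87, [401.7, -231.5, 50.7, 41.1, 30.5], 45.2), (1468, [529.7, 35.2, 150.4, 119.4, 89.5], 46.8), (87, [660.1, 44.8, 64.4, 25.3, 87.8], 44.4)]
block [(981, [575.5, -119.3, 90.3, 105.1, 88.4], 54.8)]
all [(223, [406.4, -232.3, 50.3, 58.9, 3.4], 43.5), (1825, [529.2, 35.6, 150.2, 120.3, 88.9], 46.9), (3141, [601.6, 28.7, 458.8, 141.3, 84.3], 44.0)]
```

```bash
cat >> h.py <<'E'
t=np.radians(-5.7); ex=np.array([np.cos(t),np.sin(t),0]); ey=np.array([-np.sin(t),np.cos(t),0]); ez=np.array([0,0,1.])
F=np.array([641.8,23.2,0]); RA=np.column_stack([ex,-ey,-ez])
def B(x,y,z): return (F+x*ex+y*ey+z*ez)
def toB(p): d=np.array(p)-F; return np.round([d@ex,d@ey,d[2]],1)
def rep(m=""):
    s=read_state(); print(m,round(s["time"],1),toB(s["eef_pos"]),np.round(s["ft_force"],1))
def look(n):
    c=camera("top"); cv2.imwrite(f"pics/{n}.png",c["image"]); np.savez(f"pics/{n}.npz",**c)
    W=cloud(c);Z=W[...,2];U=(W-F)@ex;V=(W-F)@ey
    hsv=cv2.cvtColor(c["image"],cv2.COLOR_BGR2HSV)
    for k,v in objs(c).items():
        if k in("book","block","fs"): print(k,[(a,toB([r[0],r[1],0])[:2].tolist(),r[2:]) for a,r,_ in v])
    m=(Z>36)&(Z<44)&(U>-100)&(U<-60)&(V>100)&(V<229)
    if m.any(): print("stop V",np.nanpercentile(V[m],[1,50,99]).round(1))
E
python3 - <<'E'
from h import *
movep(B(-202,0,180),RA); rep("above")
movel(B(-202,0,22),max_speed=200); rep("down")
g=movel(B(-112,0,22),max_speed=40,guard=15); rep(g)
look("p1")
E
```

```text
above 2.6 [-201.8   -0.5  180. ] [-0.  -0.3  0.3]
down 3.6 [-2.017e+02  1.000e-01  2.260e+01] [-0.7 -0.9  0.3]
True 5.4 [-1.204e+02  1.000e-01  2.150e+01] [ 0.3 -0.3  0.4]
fs [(768, [-42.7, 135.5], [188.6, 137.7, 84.2]), (469, [11.9, -145.8], [167.0, 26.4, 84.0])]
book []
block [(280, [-13.2, -154.7], [95.5, 40.7, 65.5])]
stop V [141.6 151.2 161.2]
```

Run:
```python
from h import *
movel(B(-150,0,22)); movel(B(-150,0,150),max_speed=250)
clamp(); movep(B(-53,-228,150),RA); look("p2"); 
movel(B(-53,-228,28),max_speed=200); rep("down")
g=movel(B(-53,-150,28),max_speed=40,guard=20); rep(g)
```

```text
fs [(1525, [-42.7, 0.4], [458.8, 137.2, 84.3]), (173, [-211.9, -279.2], [58.1, 44.1, 86.9])]
book [(1523, [-51.6, -5.0], [150.3, 116.9, 84.4])]
block [(1077, [-54.3, -149.1], [89.5, 99.7, 88.3])]
stop V [141.1 150.9 161.3]
down 9.0 [ -52.4 -227.6   29. ] [ 0.2 -0.6  0.1]
False 11.1 [ -53. -150.   28.] [-0.3 -1.5  0. ]
```

View pics/p2.png

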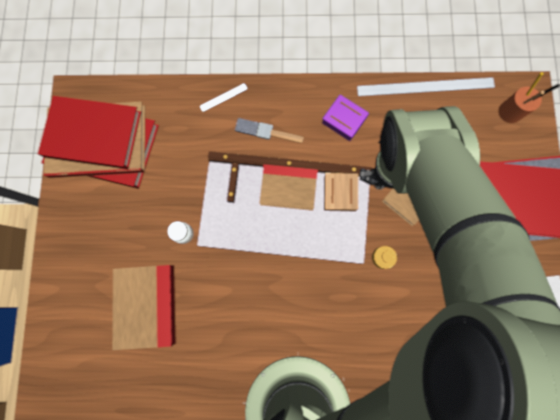

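The picture shows the book flush to the fence at px (289,187), about 5 mm towards the block, with the block at (341,191). The block is now being pushed and I'll carry on to the stop.

Run:
```python
from h import *
g=movel(B(-53,-95,28),max_speed=40,guard=20); rep(g)
movel(B(-53,-145,28)); movel(B(-53,-145,150),max_speed=250)
movep(B(-150,-220,200),RA); look("p3"); rep()
```

```text
True 12.1 [ -53.7 -111.5   27.7] [-0.8 -4.3  3.5]
fs [(1674, [-42.9, -0.4], [459.4, 137.2, 84.3]), (130, [-71.5, 61.7], [103.8, 39.1, 32.7]), (164, [-211.8, -280.2], [56.3, 44.1, 87.1])]
book [(1491, [-56.1, 64.5], [156.0, 112.9, 86.3])]
block [(1044, [-52.4, -54.2], [89.6, 100.0, 85.0])]
stop V [100.7 140.5 160.1]
 13.7 [-149.9 -219.5  199.4] [0.6 0.7 0.9]
```

View pics/p3.png

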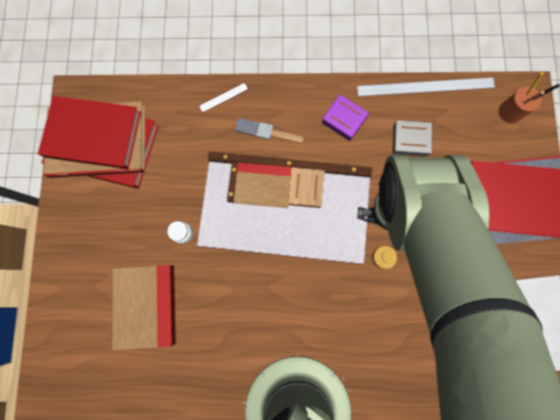

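The book is at the stop (262,185) and the block against it (307,187), but the book is about 2° askew. I'll re-square the fore edge with two fingers, then nudge the block again.

```bash
python3 - <<'E'
from h import *
open_gripper(); movep(B(-170,62,150),RA); movel(B(-160,62,22),max_speed=200); rep("down")
g=movel(B(-108,62,22),max_speed=30,guard=25); rep(g)
movel(B(-160,62,22)); movel(B(-160,62,150),max_speed=250)
clamp(); movep(B(-55,-150,150),RA); movel(B(-55,-145,28),max_speed=200)
g=movel(B(-55,-95,28),max_speed=30,guard=20); rep(g)
movel(B(-55,-145,28)); movel(B(-55,-145,150),max_speed=250)
movep(B(-150,-220,200),RA); look("p4"); rep()
E
python3 - <<'E'
import cv2
a=cv2.imread("pics/p4.png")[140:270,190:380]
cv2.imwrite("pics/p4c.png",cv2.resize(a,None,fx=4,fy=4,interpolation=cv2.INTER_CUBIC))
E
```

```text
down 16.4 [-159.6   61.8   22.7] [ 0.2  0.  -0.1]
True 17.6 [-120.3   62.1   21.4] [-0.5 -0.6  0.3]
True 22.3 [ -55.5 -110.9   27.7] [ 0.2 -3.4  2.5]
fs [(1614, [-42.5, -0.4], [458.4, 137.1, 84.5]), (96, [-40.2, 99.7], [75.8, 41.3, 76.2]), (168, [-211.8, -279.1], [57.9, 44.2, 87.0])]
book [(1513, [-54.1, 68.4], [158.7, 112.7, 84.2])]
block [(1060, [-52.5, -53.7], [89.6, 100.2, 84.5])]
stop V [100.8 142.8 160.8]
 24.0 [-150.  -219.6  199.5] [-0.4 -0.3 -1.4]
```

View pics/p4c.png

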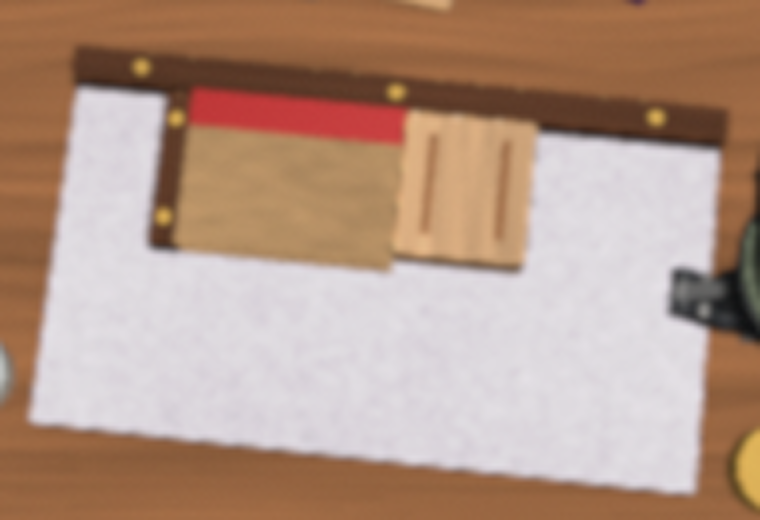

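```bash
cat > fit.py <<'E'
from h import *
def fit(n):
    c=dict(np.load(f"pics/{n}.npz")); W=cloud(c); Z=W[...,2];U=(W-F)@ex;V=(W-F)@ey
    def edge(m,lo,hi,f):
        b=np.arange(lo,hi,4); p=[(x+2,f(U[m&(V>=x)&(V<x+4)])) for x in b if (m&(V>=x)&(V<x+4)).any()]
        p=np.array(p); k=np.polyfit(p[:,0],p[:,1],1); return k[0].round(4),np.polyval(k,(lo+hi)/2).round(1)
    g=cv2.cvtColor(c["image"],cv2.COLOR_BGR2HSV); red=((g[...,0]<8)|(g[...,0]>172))&(g[...,1]>150)&(g[...,2]>90)
    top=(Z>40)&(Z<50)&(U<-2)&(U>-150)
    print(n,"fore",edge(top,0,130,np.min),"spine red far",edge(red&(U>-60)&(U<15),4,130,np.max),"red near",edge(red&(U>-60)&(U<15),4,130,np.min),
     "fence far",edge((Z>36)&(Z<46)&(U>0)&(U<40),-200,220,np.max), "red V",np.percentile(V[red&(U>-60)&(U<15)&(V>-30)&(V<160)],[.5,99.5]).round(1))
for n in("p3","p4"): fit(n)
E
python3 fit.py
```

```text
p3 fore (np.float64(-0.0082), np.float64(-109.7)) spine red far (np.float64(-0.0109), np.float64(3.0)) red near (np.float64(-0.0064), np.float64(-24.7)) fence far (np.float64(0.0013), np.float64(23.6)) red V [ -4.6 144.2]
p4 fore (np.float64(-0.0017), np.float64(-109.1)) spine red far (np.float64(0.0037), np.float64(4.3)) red near (np.float64(-0.0025), np.float64(-23.8)) fence far (np.float64(0.0009), np.float64(23.4)) red V [ -5.1 144.5]
```

```bash
python3 -c "
from h import *
print(finish_job())"
```

```text
the job is handed in; nothing more can be done
None
```

I squared the book flush to the fence and against the stop, pushed the block snug to its other end, and handed the job in; in the last camera check all three were in place, the book within about 0.005 rad of parallel to the fence.

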